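# Clamp a fired lamp stem in the drilling jig

### The arm

A 7-joint arm with a two-finger parallel gripper is mounted at the origin on the work surface. World frame = base frame: x ahead of the robot, y to its left, z up, the work surface at z = 0. Lengths are in m, angles in rad, forces in N, time in s.
With the tool pointing down it reaches from about 0.35 to 0.9 m from the base axis. Payload 8.1 kg.
Tool frame: the origin (TCP) lies at the very end of the fingers, on their centre line; the grasp point (between the pads) lies 19 mm behind it (arm.tcp_to_grasp is the z of the grasp point in the tool frame, in m); z points along the fingers, y is the line along which they close (so a half turn about z gives the same grasp; the last joint's range is limited). The gripper opens to 92 mm and grips with 3 to 60 N. Pads are 19 mm wide; open, the fingers measure 130 mm over their backs; the gripper's body (75 mm by 190 mm) begins 47 mm behind the grasp point.
Start: joints at [-1.35, 0.434, 0.025, 1.573, -0.012, 1.134, -0.075], TCP at [0.199, 0.593, 0.227] pointing down, gripper open.
Joint ranges: [-2.62, 2.62], [-0.44, 2.09], [-1.27, 1.32], [0.08, 2.57], [-1.32, 4.46], [0.12, 2], [-2.74, 2.74]. Speed limits (rad/s): [2.22, 2.22, 3.01, 3.01, 3.14, 3.14, 3.14].

### API

Orientations are given as a rotation vector (axis times angle).
In Python, from cell import readout, vision, sign_off, arm gives the robot as it stands. The module is installed in compiled form; this text tells all that it offers.
- The arm moves only by the shell command python3 -m creep 'ROWS' [FORCE]. ROWS is JSON, a list of rows, each a list of 5 numbers: the shift along the tool's x, y, z in units of 4 cm (1.0 is 4 cm), then the turn about the tool's z in units of 4 degrees (1.0 is 4 degrees), then the opening, from 0 (shut) to 1 (fully open). A call has 1 to 12 rows; each row shifts and turns the commanded pose from where the row before left it, along the tool's axes as they then stand; what a row does not reach is not made up. A row lasts 1/8 s, in which the tool goes at most 62.5 mm and 10.7 degrees, less where a joint would pass 70% of its speed; a pose out of reach is approached as far as the arm can. A call with a number of a shift or a turn outside -1 to 1 is refused whole. A call with a gripper value outside its range is refused whole. The fingers move at their own pace and stop on an object; FORCE is the grip in N (left out, the last holds). Time passes only in rows, so rows that do not move let the fingers close. It gives the time, the measured TCP pose, the force, the opening and the grip force at its end, in the units of the state.
- readout.observe(): the state, without advancing time (a new reading comes with each control period).
- vision.get_image(name): name is "scene" or "top" or "wrist"; returns a dict with "pixels" (384x512x3 uint8, blue, green, red), "z_map" (384x512 float32, m along the optical axis (not along the pixel's ray), 0 where there is no reading), "camera_matrix" (3x3 intrinsics, pixels), "k1" (the pictures are not rectified: a ray, as slopes to the right and down, at radius r is drawn at 1 + k1 r^2 times it, then the intrinsics apply), "position" and "rotation" of the camera in the world. Camera axes: x right, y up, looking along -z (the intrinsics and any distortion apply to the point x, -y, -z); pixel columns grow to the right and rows downward; lengths in m; the calibration is good to about 2 mm. A picture is of the moment at which its call begins.
- sign_off(): hands the job in; it is judged then, once.
The state is a dict: "clock": time; "joints": joint angles; "dq": joint speeds; "joint_efforts": joint torques, N m; "position": TCP position; "ee_rot": TCP orientation; "force": force on the tool from outside, world axes, zero at the start; "ft_torque": the same for the moment, N m; "width": opening from 0.0 (shut) to 1.0 (fully open); "gripper_force": force on a finger pad.
Only numpy, scipy, OpenCV 4.12 (cv2) and the standard library are available. Lean on these libraries where they do the work, as an engineer would, in place of code of your own. Each camera call takes 0.05 s, during which the arm holds its last target. There are 200 camera calls.

### The job

Load the collared clay stem into the drilling jig: lay it in the V with its plain end towards the end stop, slide it along until that end bears gently but surely on the stop, and let go. Then swing the hinged strap over it and press it down until the catch snaps and holds it shut on the stem. The clay is brittle, so do not drop it, press it hard or ram it into the stop, and leave the other tube and the things on the bench alone.

Things in the scene. Friction and masses are not known exactly. Their poses are not given: they have to be found in the camera images.
- stem: the work: fired terracotta tube lying level on the rack, 180 mm long, 40 mm in diameter, with a collar 52 mm in diameter and 10 mm wide round one end; 0.27 to 0.43 kg, brittle; it slides easily on the waxed V but not in the grip. Origin: on the centre line, midway along the length (50 mm above the table at the start). x runs along the tube: collar at x = -90 to -80 mm, plain end at +90 mm
- stem_end (a point): centre of the stem's plain end face (the end without the collar)
- rack: low fixed wooden rack, 170 x 230 mm, origin under its centre. Two cross bars (x = -52 and +52 mm, 10 mm thick, top 30 mm above the table) carry the tubes along x at y = +50 and -50 mm (which lies where varies), with wooden pegs up to 44 mm high 21 mm either side of each tube's axis. Between the bars (x = -45 to +45 mm) a tube is free to be gripped across from above
- plain_stem: the other tube on the rack, not wanted: 140 mm long, 40 mm in diameter, no collar. Origin: its centre, x along it
- jig: drilling jig fixed to the bench, origin on the table, x along the V towards the end stop, z up. Base plate x = -95 to +145, y = -70 to +70, 12 mm thick. A 90 degree V-block (x = +15 to +65) and a V-rest (x = -71 to -57) in one line: a 40 mm tube seated in both has its axis at y = 0, z = 58 mm; flanks are 46 mm apart at their top, z = 52. End stop: see gap
- gap (a point): on the V's centre line (jig x = -21, y = 0, z = 58 mm), middle of the 72 mm gap between V-rest and V-block, open down to the base plate for the fingers. Ahead stands the end stop, a steel plate 44 x 44 mm square across the centre line, bolted fast and unyielding; its face is somewhere from jig x = +76 to +90 mm as last set: not measured, feel for it
- hinge (a point): middle of the strap's hinge pin, at jig x = +40, y = +42, z = 86 mm; the pin runs along the jig's x between lugs 96 mm high. Facing it, at jig x = +40, y = -56 mm, stands a forked spring catch, 28 mm wide, its top 104 mm above the table
- strap (a joint): angle (rad) of the steel strap, 26 x 6 mm: 0 shut, level over the V-block, pointing to the jig's -y; 1.57 upright; 2.65 to 3.0 at the start, folded back to the jig's +y. Hinge friction 0.14 N m: it stays put. From 0.14 down it meets the catch and the seated tube (push 10 to 15 N at the knob); near 0.03 the catch snaps and keeps it at about 0.01; uncaught it stays over 0.04. Fixed limit -0.03
- knob (a point): centre of the strap's black ball knob, 28 mm in diameter, 134 mm from the hinge pin: at angle a it is at jig x = +40, y = 42 - 134 cos a, z = 86 + 134 sin a (mm). Pinched, it can turn between the fingers as the strap swings. With the strap shut the catch is 36 mm from the knob's centre, so pinch with the fingers closing along the jig's x
- pad: rubber pad 22 x 26 mm under the strap, 42 mm from the hinge pin, on a spring of 2 N/mm, that bears on the tube: about 10 N when the strap is shut
- spray_bottle: white spray bottle, 88 mm wide, 230 mm tall; a bystander
- glaze_jar: glass jar with a lid, 76 mm wide, 95 mm tall; a bystander
- slip_jar: small white jar, 60 mm wide, 75 mm tall; a bystander
- banding_wheel: heavy iron turntable, 190 mm wide, 66 mm high; a bystander
- bisque_bowl: clay bowl 110 mm wide on the turntable; a bystander
- mallet: wooden mallet, 240 mm long, lying; a bystander
- brush: wooden brush, 180 mm long, lying; a bystander
- kiln_prop: white waisted kiln prop, 44 mm wide, 75 mm tall, standing; a bystander
There are look-alikes about, which are no part of the job. Leave any pink or white look-alike of the stem alone.

How it is judged:
On the way, in this order (a step that is already met when the one before it is completed fails the run):
1. the stem lies in both Vs, collar end away from the stop, with its plain end up against the stop (gap under 2 mm) (y of stem in the frame of jig between -0.003 and 0.003 m and z of stem in the frame of jig between 0.055 and 0.0605 m and angle between the x axis of stem and the x axis of jig, either way round below 0.03 rad and x of stem_end in the frame of jig above 0.07 m and distance between stem_end and end_stop_c0 below 0.008 m), for 0.2 s.
2. the strap is shut over the seated stem, its pad pressing on it (y of stem in the frame of jig between -0.003 and 0.003 m and z of stem in the frame of jig between 0.055 and 0.0605 m and angle between the x axis of stem and the x axis of jig, either way round below 0.03 rad and x of stem_end in the frame of jig above 0.07 m and value of joint strap below 0.03 rad and contact force between pad and stem above 4 N), for 0.2 s.
At the end, for the whole second after the job is handed in: The stem rests seated in both Vs (axis within 3 mm sideways and -3/+2.5 mm in height of the V's centre line, within 0.03 rad of it), plain end no more than 2 mm from the stop's face; the strap is shut by the catch (below 0.03 rad) with its pad pressing on the stem (over 4 N); all at rest (all of step 2 and distance between stem_end and end_stop_c0 below 0.008 m and linear speed of stem below 0.01 m/s); the robot touches nothing.
It fails at once if the stem's end is rammed into the stop (over 22 N) (contact force between stem and end_stop_c0 above 22 N).
It fails at once if the stem is pressed hard on the jig (over 60 N over all contacts; about 30 N when clamped) (contact force between stem and jig above 60 N).
It fails at once if the stem is dropped or slammed into the V (faster than 0.35 m/s within 17 mm of its seat) (z of stem in the frame of jig below 0.075 m and horizontal distance between stem and gap below 0.06 m and linear speed of stem above 0.35 m/s).
It fails at once if the other tube is disturbed (moved 15 mm) (distance of plain_stem from where it was at the start of the episode above 0.015 m).
It fails at once if a bystander is disturbed (moved 20 mm) (distance of any of spray_bottle, glaze_jar, slip_jar, banding_wheel, bisque_bowl, mallet, brush, kiln_prop from where it was at the start of the episode above 0.02 m).
It also fails if it takes over 67 s, if anything falls off the work surface, if the arm or the gripper's body presses on something with over 40 N, if the wrist force passes 120 N, or if a joint passes its speed limit or range.

## Working session

There is one attempt and no reset: what is moved stays moved. The work goes in short steps, Python scripts to look and compute and a shell command to move; the robot and the scene stay as the last step left them, time stands still between calls to the robot, and variables do not carry over. Pictures are saved under pics/ and viewed, at most 10 in all, crops included, and the job is handed in when it is done.

```bash
mkdir -p pics
cat > h.py <<'E'
import numpy as np, cv2
from scipy.spatial.transform import Rotation as R
from cell import readout, vision, arm
def rot(im):
    r=np.array(im["rotation"]); 
    return r if r.shape==(3,3) else (R.from_rotvec(r).as_matrix() if r.size==3 else R.from_quat(r).as_matrix())
def cloud(im):
    K=np.array(im["camera_matrix"]);z=im["z_map"];h,w=z.shape
    u,v=np.meshgrid(np.arange(w),np.arange(h))
    x=(u-K[0,2])/K[0,0];y=(v-K[1,2])/K[1,1];a,b=x.copy(),y.copy()
    for _ in range(10):
        f=1+im["k1"]*(a*a+b*b);a,b=x/f,y/f
    P=np.stack([a*z,-b*z,-z],-1)@rot(im).T+np.array(im["position"])
    P[z==0]=np.nan
    return P
def save(name,fn):
    im=vision.get_image(name);cv2.imwrite("pics/"+fn+".png",im["pixels"]);np.savez("pics/"+fn+".npz",P=cloud(im),px=im["pixels"]);return im
E
python3 - <<'E'
from h import *
for n in("scene","top"):
    im=save(n,n);print(n,im["position"],im["rotation"],im["k1"])
a=cv2.imread("pics/scene.png");b=cv2.imread("pics/top.png")
print(readout.observe(),arm.tcp_to_grasp)
E
```

```text
scene [ 1.02391934 -0.63854312  0.85831891] [0.74249423 0.29931253 0.70471574] -0.03596613991424241
top [ 0.22813474 -0.08666954  1.46724801] [ 0.15930394 -0.15665618 -1.52627157] -0.01663928498140957
{'clock': 0.1, 'joints': array([-1.34958486,  0.43514895,  0.02498893,  1.57399165, -0.01161269,
        1.13401923, -0.07511642]), 'dq': array([-0.00175194, -0.00186554, -0.00048656, -0.00525148, -0.00081104,
       -0.00061214, -0.00106897]), 'joint_efforts': array([ 3.03818866e-03, -6.69129825e+01,  9.87995714e-01, -3.15144897e+01,
       -6.05292432e-02,  3.73604649e-02,  4.75756735e-05]), 'position': array([0.19877255, 0.59206488, 0.22603193]), 'ee_rot': array([-5.06568099e-01, -3.10037476e+00,  2.22731581e-03]), 'force': array([-0.18880814,  0.91321185,  0.51329284]), 'ft_torque': array([ 0.04207262,  0.01253542, -0.00354384]), 'gripper_force': 0.0, 'width': 1.003726651353007} -0.0188
```

View pics/top.png

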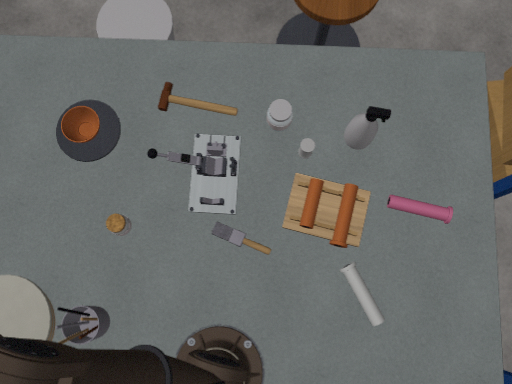

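View pics/scene.png

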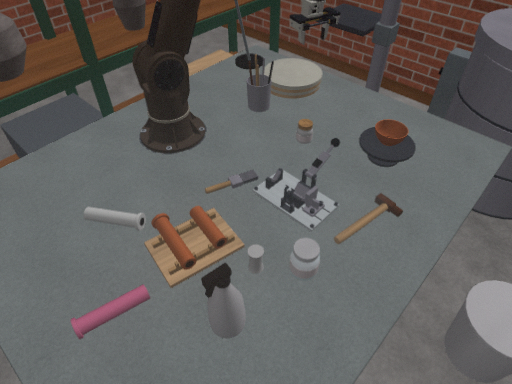

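Run:
```python
from h import *
b=cv2.imread("pics/top.png")
c1=cv2.resize(b[165:255,275:380],None,fx=4,fy=4,interpolation=cv2.INTER_CUBIC);c2=cv2.resize(b[125:222,140:250],None,fx=3.7,fy=3.7,interpolation=cv2.INTER_CUBIC)
c2=cv2.resize(c2,(380,360));c1=cv2.resize(c1,(420,360))
cv2.imwrite("pics/crop.png",np.hstack([c1,c2]))
for n in("top","scene"):
    d=np.load(f"pics/{n}.npz");P=d["P"].reshape(-1,3);hsv=cv2.cvtColor(d["px"],cv2.COLOR_BGR2HSV)
    px=d["px"].astype(int)
    m=((hsv[...,0]<13)&(hsv[...,1]>140)).astype(np.uint8)
    k,l,st,ce=cv2.connectedComponentsWithStats(m)
    for i in range(1,k):
        if st[i,4]<80: continue
        Q=P[(l==i).ravel()];Q=Q[np.isfinite(Q[:,0])]
        if len(Q)<50: continue
        Q=Q[(Q[:,2]>0.035)&(Q[:,2]<.09)]
        if len(Q)<30: continue
        c=np.median(Q,0);w,v=np.linalg.eigh(np.cov(Q[:,:2].T));a=v[:,1];a*=np.sign(a[0]);nrm=np.array([-a[1],a[0]])
        s=(Q[:,:2])@a; t=Q[:,:2]@nrm
        lo,hi=np.percentile(s,[.5,99.5]);tm=(np.percentile(t,1)+np.percentile(t,99))/2
        mid=a*(lo+hi)/2+nrm*tm
        print(n,ce[i].round(),st[i,4],"mid",mid.round(4),"yaw",np.degrees(np.arctan2(a[1],a[0])).round(2),"len",(hi-lo).round(3),"ztop",np.percentile(Q[:,2],98).round(3),
         "w lo/mid/hi",[np.ptp(t[abs(s-q)<.01]).round(3) for q in(lo+.006,(lo+hi)/2,hi-.006)], "zt",[Q[abs(s-q)<.008,2].max().round(3) for q in(lo+.004,(lo+hi)/2,hi-.004)])
```

```text
top [ 80. 124.] 1098 mid [0.6724 0.4219] yaw -39.43 len 0.079 ztop 0.09 w lo/mid/hi [np.float64(0.058), np.float64(0.076), np.float64(0.061)] zt [np.float64(0.09), np.float64(0.089), np.float64(0.09)]
top [311. 203.] 634 mid [ 0.4785 -0.247 ] yaw -12.44 len 0.139 ztop 0.075 w lo/mid/hi [np.float64(0.038), np.float64(0.037), np.float64(0.036)] zt [np.float64(0.075), np.float64(0.075), np.float64(0.074)]
top [344. 215.] 841 mid [ 0.4482 -0.3421] yaw -12.63 len 0.179 ztop 0.077 w lo/mid/hi [np.float64(0.047), np.float64(0.038), np.float64(0.038)] zt [np.float64(0.082), np.float64(0.076), np.float64(0.074)]
scene [485.   6.] 191 mid [0.4461 2.1586] yaw 0.26 len 0.174 ztop 0.061 w lo/mid/hi [np.float64(0.025), np.float64(0.026), np.float64(0.023)] zt [np.float64(0.057), np.float64(0.056), np.float64(0.06)]
scene [391. 129.] 397 mid [0.6603 0.4435] yaw 18.55 len 0.07 ztop 0.09 w lo/mid/hi [np.float64(0.022), np.float64(0.025), np.float64(0.018)] zt [np.float64(0.09), np.float64(0.09), np.float64(0.09)]
scene [207. 224.] 452 mid [ 0.4783 -0.2493] yaw -12.71 len 0.136 ztop 0.072 w lo/mid/hi [np.float64(0.034), np.float64(0.034), np.float64(0.035)] zt [np.float64(0.073), np.float64(0.072), np.float64(0.072)]
scene [174. 239.] 629 mid [ 0.4481 -0.3431] yaw -14.1 len 0.175 ztop 0.074 w lo/mid/hi [np.float64(0.032), np.float64(0.032), np.float64(0.037)] zt [np.float64(0.078), np.float64(0.072), np.float64(0.072)]
```

View pics/crop.png

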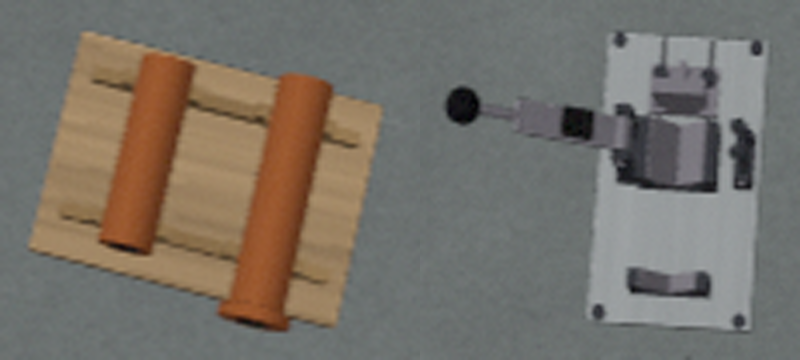

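The crop shows four candidates. The terracotta tube at (345,215) has a collar at its near-robot end (340,243), so it is the stem. The plain terracotta tube at (312,203), the pink one at (420,208) and the white one at (362,293) are not. In the jig, the stop is at (216,147), the V-rest at (211,200), and the strap is folded left with its knob at (153,154).

Run:
```python
from h import *
for n,(u0,u1,v0,v1) in dict(top=(180,250,125,222),scene=(240,350,160,235)).items():
    d=np.load(f"pics/{n}.npz");P=d["P"];px=d["px"].astype(int)
    roi=np.zeros(P.shape[:2],bool);roi[v0:v1,u0:u1]=1
    g=px.min(-1)
    hs=cv2.cvtColor(d["px"],cv2.COLOR_BGR2HSV)
    m=roi&(abs(P[...,2]-.012)<.008)&(g>130)
    k,l=cv2.connectedComponents(m.astype(np.uint8));
    i=np.argmax(np.bincount(l.ravel())[1:])+1
    Q=P[l==i]
    rect=cv2.minAreaRect((Q[:,:2]*1000).astype(np.float32));print(n,len(Q),rect,"z",np.median(Q[:,2]))
    if n=="top": 
        (cx,cy),(w,h),a=rect
        b=cv2.boxPoints(rect);e=[b[1]-b[0],b[2]-b[1]];e=max(e,key=np.linalg.norm);e=e/np.linalg.norm(e);e*=np.sign(e[0])
        yaw=np.arctan2(e[1],e[0]);o=np.array([cx,cy])-25*e
    print("yaw",np.degrees(yaw),"origin",o)
    # features in jig frame
    nrm=np.array([-e[1],e[0]])
    R_=(P[...,:2]*1000-o);X=R_@e;Y=R_@nrm;Z=P[...,2]*1000
    def show(s,mm): print(s,mm.sum(),[(np.percentile(q[mm],[2,50,98])).round(1).tolist() for q in(X,Y,Z)])
    nb=(X>-110)&(X<160)
    show("rest",nb&(abs(X+64)<22)&(abs(Y)<45)&(Z>25))
    show("stop",nb&(X>74)&(abs(Y)<30)&(Z>55))
    show("lugs",nb&(abs(X-40)<40)&(Y>30)&(Y<60)&(Z>60))
    show("catch",nb&(abs(X-40)<30)&(Y<-42)&(Y>-72)&(Z>80))
    show("knob",nb&(abs(X-40)<30)&(Y>155)&(Y<200)&(Z>80)&(hs[...,2]<70))
```

```text
top 1804 ((566.8927612304688, 38.480255126953125), (138.3175506591797, 238.26934814453125), 88.947021484375) z 0.012088744112736971
yaw -1.0529785 origin [541.89698219  38.93967786]
rest 136 [[-71.6, -65.6, -57.1], [-31.1, 1.8, 32.3], [26.5, 44.6, 57.6]]
stop 93 [[75.7, 80.0, 88.7], [-19.9, -1.8, 18.4], [55.9, 78.2, 84.7]]
lugs 143 [[16.6, 39.1, 60.8], [32.9, 42.8, 58.2], [67.0, 93.0, 102.0]]
catch 33 [[25.7, 31.9, 52.4], [-58.3, -52.6, -45.7], [87.9, 95.4, 104.4]]
knob 59 [[28.0, 37.7, 50.1], [155.4, 163.1, 172.2], [142.4, 153.3, 160.7]]
scene 589 ((493.3797302246094, 36.30232238769531), (104.0254898071289, 154.14300537109375), 10.362273216247559) z 0.012066187007583218
yaw -1.0529785 origin [541.89698219  38.93967786]
rest 139 [[-71.4, -60.6, -57.0], [-34.0, 4.5, 32.7], [26.1, 40.6, 52.9]]
stop 112 [[76.0, 86.2, 88.7], [-22.5, -3.4, 21.4], [55.6, 75.9, 82.5]]
lugs 156 [[18.0, 40.4, 62.3], [33.1, 39.9, 58.3], [62.9, 90.9, 98.0]]
catch 43 [[24.4, 46.3, 52.5], [-60.0, -55.7, -46.6], [80.9, 91.1, 105.9]]
knob 39 [[28.3, 43.7, 53.4], [155.6, 159.4, 169.1], [137.5, 151.8, 157.1]]
```

```bash
python3 -m creep '[[0,0,0,-1,1],[0,0,0,-0.5,1],[-0.6,-0.6,0,0,1],[-0.9,-0.9,0,0,1],[-1,-1,0,0,1],[-1,-1,0,0,1],[-1,-1,0,0,1],[-1,-1,0,0,1],[-1,-1,0,0,1],[-1,-1,0,0,1],[-1,-1,0,0,1],[-1,-1,0,0,1]]' 25
python3 -m creep '[[-0.3,-1,0,0,1],[0,-1,0,0,1],[0,-1,0,0,1],[0,-1,0,0,1],[0,-1,0,0,1],[0,-1,0,0,1],[0,-1,0,0,1],[0,-1,0,0,1],[0,-1,0,0,1],[0,-1,0,0,1],[0,-0.5,0,0,1],[0,0,0,0,1]]'
cat > go.py <<'E'
import sys
from h import *
s=readout.observe();x,y,z,hd=map(float,sys.argv[1:5])
M=R.from_rotvec(s["ee_rot"]).as_matrix();d=M.T@(np.array([x,y,z])-s["position"])
h=np.degrees(np.arctan2(M[1,0],M[0,0]));dh=(hd-h+180)%360-180
print("pos",s["position"].round(4),"units",(d/.04).round(3),"turn",round(-dh/4,3),"heading",h.round(2),"zaxis",M[:,2].round(3),"F",s["force"].round(2),"w",round(s["width"],3),"g",round(s["gripper_force"],1),"t",s["clock"])
E
python3 go.py 0.4335 -0.3388 0.12 167.4
```

```text
clock: 1.6
position: [0.4879, 0.1374, 0.2269]
ee_rot: [0.344, 3.122, 0.001]
force: [1.0, 0.6, 0.3]
width: 1.0
gripper_force: 0.0
clock: 3.1
position: [0.4069, -0.2749, 0.2267]
ee_rot: [-0.349, -3.122, 0.001]
force: [-0.7, 0.1, 0.2]
width: 1.001
gripper_force: 0.0
pos [ 0.4069 -0.2749  0.2267] units [-1.002 -1.409  2.667] turn -0.038 heading 167.25 zaxis [-0. -0. -1.] F [-0.73  0.1   0.24] w 1.001 g 0.0 t 3.1
```

```bash
python3 -m creep '[[-0.5,-0.7,0.5,0,1],[-0.5,-0.7,0.8,0,1],[0,0,0.6,0,1],[0,0,0,0,1]]'
python3 - <<'E'
from h import *
im=save("wrist","w1");P=cloud(im);px=im["pixels"]
hs=cv2.cvtColor(px,cv2.COLOR_BGR2HSV)
m=(hs[...,0]<13)&(hs[...,1]>140)&(P[...,2]>.045)&(P[...,2]<.09)
k,l,st,ce=cv2.connectedComponentsWithStats(m.astype(np.uint8))
for i in range(1,k):
    if st[i,4]<500: continue
    Q=P[l==i];c=Q.mean(0);w,v=np.linalg.eigh(np.cov(Q[:,:2].T));a=v[:,1];a*=np.sign(a[0]);n=np.array([-a[1],a[0]])
    s=Q[:,:2]@a;t=Q[:,:2]@n;tm=(np.percentile(t,1)+np.percentile(t,99))/2
    print(ce[i],st[i,4],"yaw",np.degrees(np.arctan2(a[1],a[0])),"ends",a*s.min()+n*tm,a*s.max()+n*tm,np.ptp(s),"w",np.ptp(t),"zmax",np.percentile(Q[:,2],99))
E
python3 go.py 0.4335 -0.3388 0.031 167.4
```

```text
clock: 3.6
position: [0.4339, -0.3349, 0.149]
ee_rot: [-0.342, -3.119, -0.003]
force: [0.1, 0.2, 1.3]
width: 0.998
gripper_force: 0.0
[251.69509962 174.06612816] 9285 yaw -12.418795613747697 ends [ 0.35999737 -0.32398006] [ 0.49453574 -0.35360651] 0.13776175059271756 w 0.04923528126539428 zmax 0.07430201778115857
[382.59854287 180.44106109] 5353 yaw -10.659076710394448 ends [ 0.408577  -0.2357911] [ 0.49265594 -0.25161579] 0.08555518720524996 w 0.04053676117065014 zmax 0.0695698522824354
[252.83219955 309.46371882] 882 yaw 74.68207276974915 ends [ 0.52035355 -0.37857086] [ 0.53040596 -0.34187055] 0.03805212549394951 w 0.02137251661017503 zmax 0.06954323377966325
pos [ 0.4345 -0.3355  0.1503] units [ 1.000e-03 -9.000e-02  2.983e+00] turn 0.026 heading 167.5 zaxis [-0.002  0.001 -1.   ] F [-0.41 -0.55  0.61] w 0.997 g 0.0 t 3.65
```

View pics/w1.png

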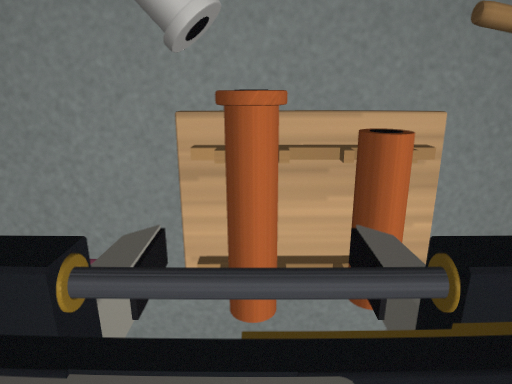

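The stem sits between the open fingers, with its collar at (251,97) and its axis at column 252. The plain tube at (385,190) is clear of the fingers.

```bash
python3 -m creep '[[0,-0.1,0.5,0,0.8],[0,0,1,0,0.8],[0,0,1,0,0.8],[0,0,0.48,0,0.8],[0,0,0,0,0.8],[0,0,0,0,0.3],[0,0,0,0,0.3],[0,0,0,0,0.3],[0,0,0,0,0.3],[0,0,0,0,0.3]]' 25
python3 go.py 0.4335 -0.3402 0.031 167.5
```

```text
clock: 4.9
position: [0.4341, -0.3399, 0.0321]
ee_rot: [0.342, 3.122, 0.002]
force: [0.7, 3.8, 9.0]
width: 0.431
gripper_force: 25.0
pos [ 0.4341 -0.3399  0.0321] units [ 0.014 -0.01   0.028] turn -0.005 heading 167.48 zaxis [ 0.001  0.001 -1.   ] F [0.72 3.82 9.04] w 0.431 g 25.0 t 4.9
```

```bash
python3 -m creep '[[0,0,-0.2,0,0.3],[0,0,-0.5,0,0.3],[0,0,-0.8,0,0.3],[0,0,-1,0,0.3],[0,0,-1,-0.5,0.3],[0,0,-0.3,-0.8,0.3],[0,0,0,-0.8,0.3],[0,0,0,-0.5,0.3],[0,0,0,-0.26,0.3],[0,0,0,0,0.3]]' 25
python3 go.py 0.5039 0.0396 0.18 178.95
```

```text
clock: 6.15
position: [0.4333, -0.3408, 0.1832]
ee_rot: [-0.031, -3.141, -0.0]
force: [-0.0, 0.6, -3.2]
width: 0.43
gripper_force: 25.0
pos [ 0.4333 -0.3408  0.1832] units [-1.574  9.543  0.083] turn -0.023 heading 178.86 zaxis [-0.001  0.    -1.   ] F [-0.02  0.55 -3.19] w 0.43 g 25.0 t 6.15
```

```bash
python3 -m creep '[[0,0.3,0,0,0.3],[-0.2,0.7,0,0,0.3],[-0.3,1,0,0,0.3],[-0.3,1,0,0,0.3],[-0.3,1,0,0,0.3],[-0.3,1,0,0,0.3],[-0.17,1,0,0,0.3],[0,1,0,0,0.3],[0,1,0,0,0.3],[0,0.9,0,0,0.3],[0,0.5,0,0,0.3],[0,0.14,0,0,0.3]]' 
python3 -m creep '[[0,0,0.4,0,0.3],[0,0,0.6,0,0.3],[0,0,0.6,0,0.3],[0,0,0.4,0,0.3],[0,0,0,0,0.3],[0,0,0,0,0.3]]'
python3 - <<'E'
from h import *
d=save("scene","s2");a=d["pixels"][150:240,230:360];cv2.imwrite("pics/s2c.png",cv2.resize(a,None,fx=5.5,fy=5.5,interpolation=cv2.INTER_CUBIC))
e=np.array([.99983,-.01838]);n=np.array([.01838,.99983]);o=np.array([.5419,.03894])
for nm,im in(("scene",d),("top",save("top","t2"))):
    P=cloud(im);hs=cv2.cvtColor(im["pixels"],cv2.COLOR_BGR2HSV)
    X=(P[...,:2]-o)@e*1000;Y=(P[...,:2]-o)@n*1000;Z=P[...,2]*1000
    m=(hs[...,0]<13)&(hs[...,1]>140)&(abs(Y)<50)&(X>-160)&(X<120)&(Z>60)&(Z<140)
    if m.sum()<30: print(nm,m.sum());continue
    print(nm,m.sum(),"X",np.percentile(X[m],[0,1,99,100]).round(1),"Ztop",np.percentile(Z[m],98).round(1))
    for a,b in((-130,-100),(-95,-70),(-70,-55),(-10,20),(20,50),(50,80)):
        q=m&(X>a)&(X<b)
        if q.sum()>8: print(a,b,q.sum(),"Y",np.percentile(Y[q],[2,98]).round(1),"Ytop",np.median(Y[q&(Z>np.percentile(Z[q],70))]).round(1),"Z",np.percentile(Z[q],97).round(1))
E
python3 go.py 0.5039 0.0396 0.039 178.95
```

```text
clock: 7.65
position: [0.5033, 0.0415, 0.1834]
ee_rot: [-0.026, -3.141, -0.001]
force: [0.3, -0.4, -2.0]
width: 0.43
gripper_force: 25.0
clock: 8.4
position: [0.5042, 0.0391, 0.1042]
ee_rot: [0.032, 3.141, -0.0]
force: [-0.1, -0.8, -3.7]
width: 0.431
gripper_force: 25.0
scene 63 X [-28.  -26.6  60.6  60.7] Ztop 140.0
-10 20 20 Y [-18.2   7.9] Ytop -6.7 Z 139.7
20 50 23 Y [-18.4   1.5] Ytop -5.0 Z 139.9
top 79 X [-112.8 -112.8  -60.1  -59.8] Ztop 139.8
-130 -100 18 Y [-25.3 -12.5] Ytop -16.7 Z 139.2
-95 -70 38 Y [-19.   -7.5] Ytop -11.0 Z 139.8
-70 -55 16 Y [-19.5  -6.4] Ytop -11.7 Z 139.2
pos [0.5044 0.0393 0.1044] units [0.015 0.006 1.634] turn -0.022 heading 178.86 zaxis [ 0.001  0.    -1.   ] F [ 0.5   0.55 -3.35] w 0.426 g 25.0 t 8.5
```

View pics/s2c.png

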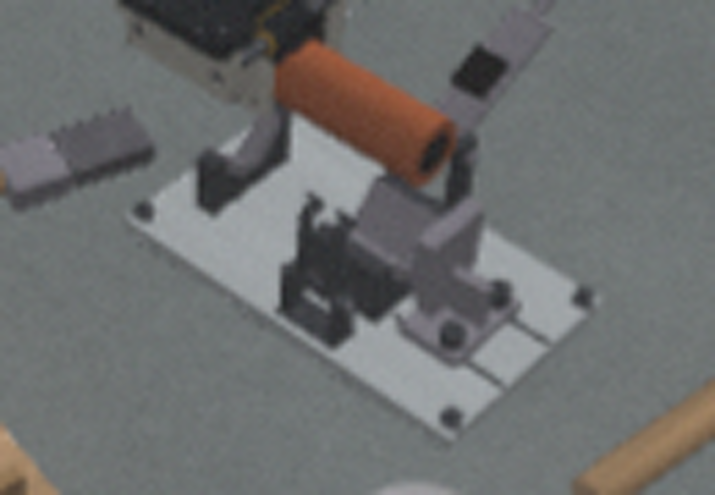

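The stem hangs level over both Vs. Its plain end, at (435,155) in the crop, is short of the stop plate at (452,230).

```bash
python3 -m creep '[[0,0,0.3,0,0.3],[0,0,0.4,0,0.3],[0,0,0.4,0,0.3],[0,0,0.2,0,0.3],[0,0,0.1,0,0.3],[0,0,0,0,0.3],[0,0,0,0,0.3]]' ; python3 go.py 0.5039 0.0396 0.039 178.95
python3 -m creep '[[0,0,0.05,0,0.3],[0,0,0.05,0,0.3],[0,0,0,0,0.3],[0,0,0,0,0.3]]' ; python3 go.py 0.5039 0.0396 0.039 178.95
```

```text
clock: 9.38
position: [0.5041, 0.0395, 0.0479]
ee_rot: [0.031, 3.141, 0.0]
force: [0.9, -0.2, -3.2]
width: 0.433
gripper_force: 25.0
pos [0.5041 0.0395 0.0479] units [0.006 0.002 0.222] turn -0.017 heading 178.88 zaxis [ 0.001  0.    -1.   ] F [ 0.93 -0.24 -3.16] w 0.433 g 25.0 t 9.375
clock: 9.88
position: [0.5038, 0.0395, 0.0435]
ee_rot: [0.031, 3.141, 0.0]
force: [-0.1, 0.2, -4.1]
width: 0.428
gripper_force: 25.0
pos [0.5038 0.0395 0.0435] units [-0.002  0.003  0.114] turn -0.017 heading 178.88 zaxis [ 0.  0. -1.] F [-0.06  0.16 -4.1 ] w 0.428 g 25.0 t 9.875
```

```bash
python3 -m creep '[[0,0,0.05,0,0.3],[0,0,0,0,0.3],[0,0,0,0,0.3]]' | egrep 'pos|force:';python3 -m creep '[[0,0,0.025,0,0.3],[0,0,0,0,0.3],[0,0,0,0,0.3]]' | egrep 'pos|force:';  python3 -m creep '[[0,0,0.02,0,0.3],[0,0,0,0,0.3],[0,0,0,0,0.3]]' | egrep 'pos|force:'
```

```text
position: [0.5039, 0.0396, 0.0415]
force: [-0.6, 1.1, -2.1]
gripper_force: 25.0
position: [0.5041, 0.0401, 0.0409]
force: [-1.1, 4.2, 5.7]
gripper_force: 25.0
position: [0.5043, 0.0404, 0.0405]
force: [-3.5, 5.9, 11.1]
gripper_force: 25.0
```

```bash
python3 -m creep '[[0,0.02,-0.01,0,0.3],[0,0,0,0,0.3],[0,0,0,0,0.3]]' | egrep 'pos|force:';python3 -m creep '[[-0.05,0.005,0,0,0.3],[-0.05,0.005,0,0,0.3],[-0.05,0,0,0,0.3],[0,0,0,0,0.3],[0,0,0,0,0.3]]' | egrep 'pos|force:'
```

```text
position: [0.5043, 0.0405, 0.0405]
force: [-1.1, 3.0, 7.0]
gripper_force: 25.0
position: [0.5047, 0.0408, 0.04]
force: [-17.3, 3.4, 24.8]
gripper_force: 25.0
```

```bash
python3 -m creep '[[0.1,0,-0.02,0,0.3],[0.05,0,0,0,0.3],[0,0,0,0,0.3]]' | egrep 'pos|force:'
python3 - <<'E'
from h import *
print(readout.observe()["ft_torque"])
e=np.array([.99983,-.01838]);n=np.array([.01838,.99983]);o=np.array([.5419,.03894])
for nm in("scene","top"):
    im=save(nm,nm+"3")
    P=cloud(im);hs=cv2.cvtColor(im["pixels"],cv2.COLOR_BGR2HSV)
    X=(P[...,:2]-o)@e*1000;Y=(P[...,:2]-o)@n*1000;Z=P[...,2]*1000
    m=(hs[...,0]<13)&(hs[...,1]>140)&(abs(Y)<50)&(X>-160)&(X<120)&(Z>40)&(Z<100)
    print(nm,m.sum(),"X",np.percentile(X[m],[0,2,98,100]).round(1))
    for a in range(-120,90,15):
        q=m&(X>a)&(X<a+15)
        if q.sum()>8: print(a,q.sum(),"Y",np.percentile(Y[q],[2,98]).round(1),"Z",np.percentile(Z[q],90).round(1))
a=cv2.imread("pics/scene3.png")[140:240,230:360];b=cv2.imread("pics/top3.png")[120:220,180:260]
cv2.imwrite("pics/c3.png",np.hstack([cv2.resize(a,(480,370),interpolation=2),cv2.resize(b,(296,370),interpolation=2)]))
E
```

```text
position: [0.5037, 0.0404, 0.0407]
force: [-1.8, 0.9, -1.4]
gripper_force: 25.0
[ 0.13270856  0.12165923 -0.03471108]
scene 147 X [-23.2 -22.4  62.2  63.8]
-30 13 Y [-13.7   7.1] Z 79.7
-15 25 Y [-9.9  9.3] Z 79.3
0 26 Y [-13.1   8.4] Z 79.2
15 27 Y [-14.9   7.8] Z 79.9
30 26 Y [-12.2   9.7] Z 79.4
45 25 Y [-11.7   9.5] Z 78.0
top 137 X [-113.6 -113.3  -61.   -60.1]
-120 35 Y [-23.8  -2.6] Z 86.4
-105 31 Y [-17.5  -3.6] Z 82.4
-90 31 Y [-17.6  -2.6] Z 81.1
-75 40 Y [-18.2   1.6] Z 79.4
```

View pics/c3.png

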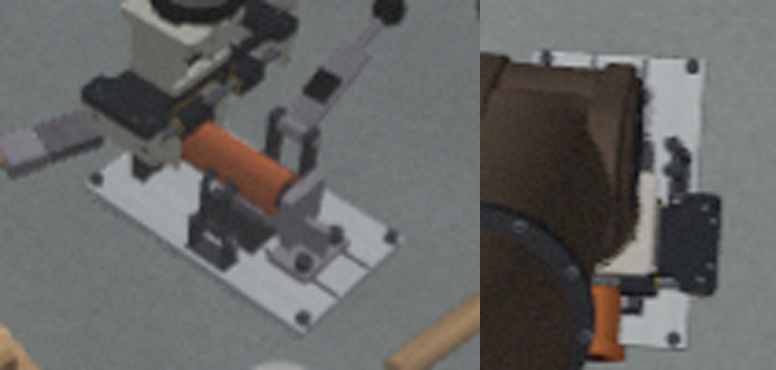

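Run:
```python
from h import *
e=np.array([.99983,-.01838]);n=np.array([.01838,.99983]);o=np.array([.5419,.03894])
for nm in("top","scene","scene3"):
    d=np.load(f"pics/{nm}.npz");P=d["P"];hs=cv2.cvtColor(d["px"],cv2.COLOR_BGR2HSV)
    X=(P[...,:2]-o)@e*1000;Y=(P[...,:2]-o)@n*1000;Z=P[...,2]*1000
    m=(abs(Y)<20)&(X>55)&(X<120)&(Z>70)
    print(nm,m.sum(),"X",np.sort(X[m]).round(0)[::4].tolist()); 
    m=(abs(Y)<24)&(X>20)&(X<120)&(Z>20)
    if nm!="scene3":
        for a in range(20,115,5):
            q=m&(X>=a)&(X<a+5);print((a,q.sum(),Z[q].min().round(),Z[q].max().round()) if q.any() else a,end=" ")
    print()
s=readout.observe();print(s["position"],s["force"])
```

```text
top 72 X [76.0, 76.0, 77.0, 77.0, 78.0, 78.0, 79.0, 80.0, 81.0, 82.0, 82.0, 83.0, 84.0, 85.0, 86.0, 87.0, 88.0, 89.0]
(20, np.int64(28), np.float64(26.0), np.float64(56.0)) (25, np.int64(28), np.float64(31.0), np.float64(54.0)) (30, np.int64(27), np.float64(24.0), np.float64(52.0)) (35, np.int64(27), np.float64(25.0), np.float64(56.0)) (40, np.int64(25), np.float64(27.0), np.float64(60.0)) (45, np.int64(31), np.float64(26.0), np.float64(56.0)) (50, np.int64(23), np.float64(26.0), np.float64(55.0)) (55, np.int64(29), np.float64(29.0), np.float64(52.0)) (60, np.int64(26), np.float64(32.0), np.float64(55.0)) (65, np.int64(1), np.float64(32.0), np.float64(32.0)) 70 (75, np.int64(90), np.float64(21.0), np.float64(86.0)) (80, np.int64(28), np.float64(21.0), np.float64(86.0)) (85, np.int64(23), np.float64(25.0), np.float64(84.0)) (90, np.int64(1), np.float64(21.0), np.float64(21.0)) (95, np.int64(1), np.float64(25.0), np.float64(25.0)) (100, np.int64(12), np.float64(28.0), np.float64(54.0)) (105, np.int64(17), np.float64(21.0), np.float64(53.0)) (110, np.int64(17), np.float64(20.0), np.floa
[... 635 characters left out ...]
oat64(78.0), np.float64(78.0)) (75, np.int64(29), np.float64(23.0), np.float64(83.0)) (80, np.int64(34), np.float64(20.0), np.float64(82.0)) (85, np.int64(109), np.float64(20.0), np.float64(83.0)) (90, np.int64(20), np.float64(20.0), np.float64(50.0)) (95, np.int64(13), np.float64(22.0), np.float64(50.0)) (100, np.int64(21), np.float64(23.0), np.float64(50.0)) (105, np.int64(24), np.float64(20.0), np.float64(49.0)) (110, np.int64(25), np.float64(20.0), np.float64(51.0)) 
scene3 89 X [55.0, 57.0, 58.0, 59.0, 62.0, 64.0, 64.0, 65.0, 66.0, 76.0, 77.0, 79.0, 80.0, 81.0, 83.0, 85.0, 85.0, 86.0, 87.0, 87.0, 88.0, 88.0, 89.0]

[0.50379239 0.04040498 0.04071923] [-0.65735904 -0.09553459 -2.84205934]
```

```bash
for i in 1; do python3 -m creep '[[-0.025,0,0,0,0.3],[0,0,0,0,0.3]]' | egrep 'pos|force:'; python3 -m creep '[[-0.05,0,0,0,0.3],[0,0,0,0,0.3]]' | egrep 'pos|force:';python3 go.py 0.515 0.0404 0.0407 178.95; done
```

```text
position: [0.505, 0.0405, 0.0409]
force: [-0.9, -0.4, -3.5]
gripper_force: 25.0
position: [0.5071, 0.0406, 0.0409]
force: [-0.6, 0.1, -2.9]
gripper_force: 25.0
pos [0.5071 0.0406 0.0409] units [-0.197 -0.001  0.006] turn -0.017 heading 178.88 zaxis [ 0.  0. -1.] F [-0.59  0.05 -2.88] w 0.43 g 25.0 t 12.975
```

```bash
python3 -m creep '[[-0.05,0,0,0,0.3],[-0.05,0,0,0,0.3],[0,0,0,0,0.3]]' | egrep 'pos|force:'; for r in 1; do python3 -m creep '[[-0.025,0,0,0,0.3],[0,0,0,0,0.3]]' | egrep 'pos|force:'; python3 -m creep '[[-0.025,0,0,0,0.3],[0,0,0,0,0.3]]' | egrep 'pos|force:';python3 -m creep '[[-0.025,0,0,0,0.3],[0,0,0,0,0.3]]' | egrep 'pos|force:'; done
```

```text
position: [0.5111, 0.0406, 0.0409]
force: [-0.8, -0.4, -4.1]
gripper_force: 25.0
position: [0.5119, 0.0405, 0.0409]
force: [0.4, 0.1, -4.0]
gripper_force: 25.0
position: [0.5129, 0.0405, 0.0409]
force: [-0.3, -0.6, -3.6]
gripper_force: 25.0
position: [0.5139, 0.0405, 0.0409]
force: [0.4, 0.1, -3.0]
gripper_force: 25.0
```

```bash
python3 -m creep '[[-0.025,0,0,0,0.3],[0,0,0,0,0.3]]' | egrep 'pos|force:'; python3 -m creep '[[-0.02,0,0,0,0.3],[0,0,0,0,0.3]]' | egrep 'pos|force:';python3 -m creep '[[-0.02,0,0,0,0.3],[0,0,0,0,0.3]]' | egrep 'pos|force:'
```

```text
position: [0.5139, 0.0405, 0.0406]
force: [-3.7, 1.1, -2.9]
gripper_force: 25.0
position: [0.514, 0.0406, 0.0405]
force: [-5.7, 0.7, -1.2]
gripper_force: 25.0
position: [0.514, 0.0406, 0.0404]
force: [-9.3, 0.6, 0.3]
gripper_force: 25.0
```

```bash
python3 -m creep '[[0.02,0,0.01,0,0.3],[0,0,0,0,0.3]]' | egrep 'pos|force:'; python3 -m creep '[[0,0,0,0,0.45],[0,0,0,0,0.5],[0,0,0,0,0.6],[0,0,0,0,0.7],[0,0,0,0,0.7]]'
python3 - <<'E'
from h import *
e=np.array([.99983,-.01838]);n=np.array([.01838,.99983]);o=np.array([.5419,.03894])
im=save("scene","s4");P=cloud(im);hs=cv2.cvtColor(im["pixels"],cv2.COLOR_BGR2HSV)
X=(P[...,:2]-o)@e*1000;Y=(P[...,:2]-o)@n*1000;Z=P[...,2]*1000
m=(hs[...,0]<13)&(hs[...,1]>140)&(abs(Y)<50)&(X>-160)&(X<120)&(Z>40)&(Z<100)
print("X",np.percentile(X[m],[0,2,98,100]).round(1))
m2=(abs(Y)<20)&(X>55)&(X<120)&(Z>72)
print(np.sort(X[m2]).round(0)[::4])
E
```

```text
position: [0.514, 0.0407, 0.0403]
force: [-7.3, 0.3, 1.3]
gripper_force: 25.0
clock: 15.72
position: [0.5158, 0.0404, 0.0406]
ee_rot: [0.031, 3.141, 0.0]
force: [-0.7, -0.8, 0.2]
width: 0.7
gripper_force: 0.0
X [-21.4 -16.2  65.6  69.1]
[56. 57. 58. 59. 61. 63. 64. 67. 69. 71. 73. 75. 77. 78. 80. 81. 82. 84.
 85. 86. 87. 87. 88. 88.]
```

```bash
python3 -m creep '[[0,0,-0.2,0,0.7],[0,0,-0.6,0,0.8],[0,0,-1,0,1],[0,0,-1,0,1],[0,0,-1,0,1],[0,0,-1,0,1],[0,0,-0.4,0,1],[0,0,0,0,1]]'; python3 -c "
from h import *
print(readout.observe()['joints'].round(3))"; python3 go.py 0.585 0.2002 0.25 268.95; python3 go.py 0.585 0.2002 0.25 88.95
```

```text
clock: 16.77
position: [0.516, 0.0405, 0.2492]
ee_rot: [0.031, 3.14, 0.001]
force: [0.4, -0.8, 0.1]
width: 1.0
gripper_force: 0.0
[-0.478  0.239  0.369  1.824 -0.097  1.094  1.477]
pos [0.516  0.0405 0.2492] units [-1.647  4.025 -0.013] turn -22.516 heading 178.89 zaxis [ 0.002  0.001 -1.   ] F [ 0.45 -0.78  0.14] w 1.0 g 0.0 t 16.775
pos [0.516  0.0405 0.2492] units [-1.647  4.025 -0.013] turn 22.484 heading 178.89 zaxis [ 0.002  0.001 -1.   ] F [ 0.45 -0.78  0.14] w 1.0 g 0.0 t 16.775
```

```bash
python3 -m creep '[[0,1,0,1,1],[0,1,0,1,1],[0,1,0,1,1],[0,1,0,1,1],[0,0,0,1,1],[0,0,0,1,1],[0,0,0,1,1],[0,0,0,1,1],[0,0,0,1,1],[0,0,0,1,1],[0,0,0,1,1],[0,0,0,1,1]]' >/dev/null; python3 -m creep '[[0,0,0,1,1],[0,0,0,1,1],[0,0,0,1,1],[0,0,0,1,1],[0,0,0,1,1],[0,0,0,1,1],[0,0,0,1,1],[0,0,0,1,1],[0,0,0,1,1],[0,0,0,1,1],[0,0,0,0.5,1],[0,0,0,0,1]]' >/dev/null;  python3 go.py 0.585 0.2002 0.25 88.95
```

```text
pos [0.535  0.1986 0.2476] units [ 0.064  1.25  -0.062] turn -0.009 heading 88.91 zaxis [-0.001 -0.001 -1.   ] F [-0.44 -0.6  -0.82] w 1.001 g 0.0 t 19.775
```

```bash
python3 -m creep '[[-0.5,0.6,0,0,1],[-0.5,0.65,0,0,1],[0,0,0,0,1]]' >/dev/null
python3 - <<'E'
from h import *
from scipy.optimize import least_squares
e=np.array([.99983,-.01838]);n=np.array([.01838,.99983]);o=np.array([.5419,.03894])
for nm in("wrist","scene","top"):
    im=save(nm,nm+"5");P=cloud(im);px=im["pixels"]
    X=(P[...,:2]-o)@e*1000;Y=(P[...,:2]-o)@n*1000;Z=P[...,2]*1000
    m=(abs(X-40)<28)&(Y>140)&(Y<190)&(Z>110)&(Z<175)&(px.max(-1)<75)
    if m.sum()<15: print(nm,m.sum());continue
    Q=np.stack([X[m],Y[m],Z[m]],1)
    r=least_squares(lambda c:np.linalg.norm(Q-c,axis=1)-14,Q.mean(0)-[0,0,8],loss="soft_l1")
    v,u=np.nonzero(m);print(nm,m.sum(),"px",u.mean().round(),v.mean().round(),"centre",r.x.round(1),"angle",np.arctan2(r.x[2]-86,42-r.x[1]).round(3))
E
python3 go.py 0.585 0.2002 0.25 88.95
```

```text
wrist 1075 px 253.0 127.0 centre [ 38.9 163.5 140.9] angle 2.717
scene 59 px 335.0 142.0 centre [ 39.1 164.5 143.1] angle 2.706
top 0
pos [0.584  0.1583 0.2481] units [ 1.047  0.006 -0.047] turn -0.003 heading 88.94 zaxis [-0.001  0.    -1.   ] F [ 0.01  1.54 -0.49] w 0.998 g 0.0 t 20.3
```

View pics/wrist5.png

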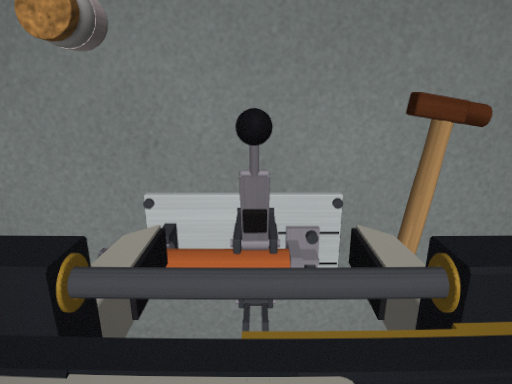

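```bash
python3 -m creep '[[0.5,0,0.2,0,1],[0.59,0,0.6,0,0.7],[0,0,0.9,0,0.7],[0,0,0.9,0,0.7],[0,0,0.52,0,0.7],[0,0,0,0,0.7],[0,0,0,0,0.2],[0,0,0,0,0.2],[0,0,0,0,0.2],[0,0,0,0,0.2],[0,0,0,0,0.2]]' 30; python3 go.py 0.5839 0.2018 0.123 88.95
```

```text
clock: 21.68
position: [0.5841, 0.2018, 0.1235]
ee_rot: [-2.241, -2.199, 0.002]
force: [-4.3, 1.4, 1.4]
width: 0.288
gripper_force: 30.0
pos [0.5841 0.2018 0.1235] units [ 0.001 -0.006  0.012] turn -0.012 heading 88.9 zaxis [-0.002  0.001 -1.   ] F [-4.3   1.35  1.39] w 0.288 g 30.0 t 21.675
```

```bash
python3 -c "
import numpy as np
a=np.r_[2.71,2.62,2.5:.75:-.2,.7,.5,.35,.22,.14]
y=42-134*np.cos(a);z=86+134*np.sin(a)
for i in range(1,len(a)):print(a[i].round(2),((y[i]-y[i-1])/40).round(3),(-(z[i]-z[i-1])/40).round(3), 'tcp world y',(38.9-.7+y[i]).round(1),'z',(z[i]-18.6).round(1))"
```

```text
2.62 -0.138 -0.268 tcp world y 196.4 z 134.2
2.5 -0.221 -0.336 tcp world y 187.6 z 147.6
2.3 -0.452 -0.493 tcp world y 169.5 z 167.3
2.1 -0.541 -0.394 tcp world y 147.8 z 183.1
1.9 -0.608 -0.278 tcp world y 123.5 z 194.2
1.7 -0.651 -0.152 tcp world y 97.5 z 200.3
1.5 -0.669 -0.02 tcp world y 70.7 z 201.1
1.3 -0.659 0.114 tcp world y 44.4 z 196.5
1.1 -0.623 0.242 tcp world y 19.4 z 186.8
0.9 -0.563 0.361 tcp world y -3.1 z 172.4
0.7 -0.48 0.466 tcp world y -22.3 z 153.7
0.5 -0.378 0.552 tcp world y -37.4 z 131.6
0.35 -0.207 0.457 tcp world y -45.7 z 113.3
0.22 -0.122 0.418 tcp world y -50.6 z 96.6
0.14 -0.048 0.264 tcp world y -52.5 z 86.1
```

```bash
python3 -m creep '[[-0.14,-0.015,-0.27,0,0.2],[-0.22,0,-0.34,0,0.2],[-0.45,0,-0.49,0,0.2],[-0.54,0,-0.39,0,0.2],[-0.61,0,-0.28,0,0.2],[-0.65,0,-0.15,0,0.2],[-0.67,0,-0.02,0,0.2],[0,0,0,0,0.2],[0,0,0,0,0.2]]' 30; python3 go.py 0.5825 0.0707 0.2011 88.95
```

```text
clock: 22.8
position: [0.5815, 0.0679, 0.2029]
ee_rot: [-2.246, -2.196, 0.001]
force: [-9.4, 0.4, 6.7]
width: 0.282
gripper_force: 30.0
pos [0.5815 0.0679 0.2029] units [0.071 0.023 0.046] turn -0.056 heading 88.73 zaxis [-0.001 -0.    -1.   ] F [-9.41  0.35  6.66] w 0.282 g 30.0 t 22.8
```

```bash
python3 -m creep '[[-0.06,-0.06,-0.03,0,0.2],[0,0,0,0,0.2],[0,0,0,0,0.2]]' 30|egrep "pos|force"; python3 -m creep '[[-0.55,0,0.1,0,0.2],[-0.62,0,0.24,0,0.2],[-0.56,0,0.36,0,0.2],[-0.48,0,0.46,0,0.2],[-0.38,0,0.55,0,0.2],[0,0,0,0,0.2],[0,0,0,0,0.2]]' | egrep "pos|force|wid"; python3 go.py 0.581 -0.0374 0.1316 88.95
```

```text
position: [0.581, 0.0669, 0.2031]
force: [4.8, 0.4, -9.7]
gripper_force: 30.0
position: [0.579, -0.0391, 0.1357]
force: [0.2, -7.7, 2.5]
width: 0.288
gripper_force: 30.0
pos [ 0.579  -0.0391  0.1357] units [0.043 0.048 0.102] turn -0.055 heading 88.73 zaxis [ 0.003 -0.003 -1.   ] F [ 0.24 -7.68  2.45] w 0.288 g 30.0 t 24.05
```

```bash
python3 -m creep '[[-0.23,0,0.45,0,0.2],[-0.13,0,0.4,0,0.2],[-0.05,0,0.2,0,0.2],[0,0,0,0,0.2],[0,0,0,0,0.2]]' | egrep "pos|force|wid"; python3 -c "
from h import *
e=np.array([.99983,-.01838]);n=np.array([.01838,.99983]);o=np.array([.5419,.03894])
im=save('scene','s6');P=cloud(im)
a=im['pixels'][140:240,230:360];cv2.imwrite('pics/c6.png',cv2.resize(a,(780,600),interpolation=2))"; python3 go.py 0.579 -0.0525 0.0861 88.95
```

```text
position: [0.5787, -0.0545, 0.0931]
force: [1.5, -6.4, 0.1]
width: 0.288
gripper_force: 30.0
pos [ 0.5787 -0.0544  0.0932] units [0.049 0.005 0.177] turn -0.04 heading 88.79 zaxis [ 0.003 -0.002 -1.   ] F [ 0.97 -6.46  0.65] w 0.282 g 30.0 t 24.725
```

View pics/c6.png

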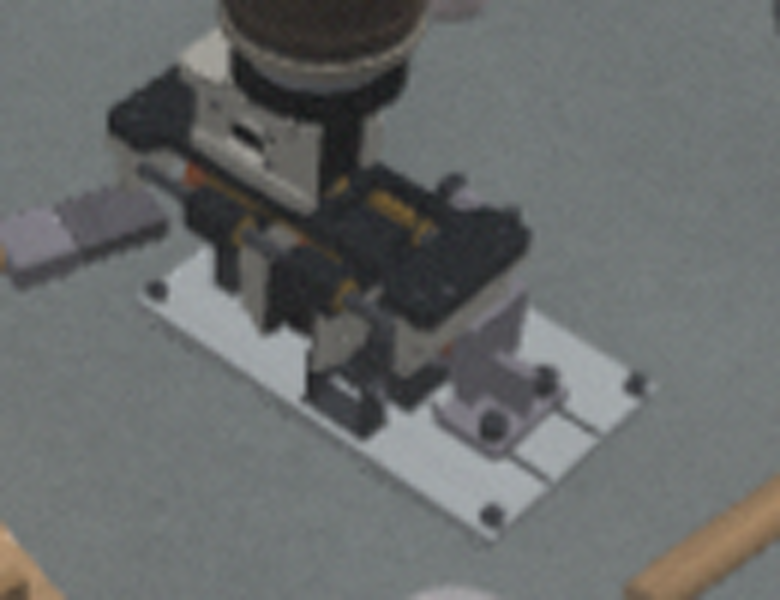

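The knob is pinched and the strap is over the stem, just above the catch at (345,395). Next I press down in small steps.

```bash
python3 -m creep '[[0,0,0.1,0,0.2],[0,0,0.1,0,0.2],[0,0,0,0,0.2]]' | egrep "pos|force"; python3 -m creep '[[0,0,0.1,0,0.2],[0,0,0,0,0.2]]' | egrep "pos|force"; python3 -m creep '[[0,0,0.07,0,0.2],[0,0,0,0,0.2]]' | egrep "pos|force"
```

```text
position: [0.5787, -0.0554, 0.0853]
force: [1.1, -8.1, 1.7]
gripper_force: 30.0
position: [0.5787, -0.0556, 0.0816]
force: [-0.7, -8.6, 5.3]
gripper_force: 30.0
position: [0.5788, -0.0558, 0.0789]
force: [-1.0, -8.8, 4.3]
gripper_force: 30.0
```

```bash
for i in 1; do python3 -m creep '[[0,0,0.08,0,0.2],[0,0,0,0,0.2]]' | egrep "pos|force"; python3 -m creep '[[0,0,0.06,0,0.2],[0,0,0,0,0.2]]' | egrep "pos|force"; python3 -m creep '[[0,0,0.05,0,0.2],[0,0,0,0,0.2]]' | egrep "pos|force"; done
```

```text
position: [0.5787, -0.0558, 0.0755]
force: [1.2, -10.3, 2.6]
gripper_force: 30.0
position: [0.5787, -0.0558, 0.0731]
force: [0.7, -9.8, 2.7]
gripper_force: 30.0
position: [0.5787, -0.0559, 0.0708]
force: [1.5, -9.8, -2.2]
gripper_force: 30.0
```

```bash
python3 -m creep '[[-0.06,0,0.03,0,0.2],[0,0,0,0,0.2]]' | egrep "pos|force|wid"; python3 -m creep '[[0,0,0.04,0,0.2],[0,0,0,0,0.2]]' | egrep "pos|force"; python3 -m creep '[[0,0,0.04,0,0.2],[0,0,0,0,0.2]]' | egrep "pos|force|wid"
python3 - <<'E'
from h import *
e=np.array([.99983,-.01838]);n=np.array([.01838,.99983]);o=np.array([.5419,.03894])
for nm in("wrist","scene"):
    im=save(nm,nm+"7");P=cloud(im);px=im["pixels"]
    X=(P[...,:2]-o)@e*1000;Y=(P[...,:2]-o)@n*1000;Z=P[...,2]*1000
    for a in range(-120,50,10):
        q=(abs(X-40)<11)&(Y>a)&(Y<a+10)&(Z>70)&(Z<125)
        if q.sum()>5: print(nm,a,q.sum(),np.percentile(Z[q],[5,50,95]).round(1))
E
```

```text
position: [0.5786, -0.0559, 0.0692]
force: [3.8, -6.6, -1.6]
width: 0.285
gripper_force: 30.0
position: [0.5786, -0.056, 0.0673]
force: [4.4, -6.7, -4.7]
gripper_force: 30.0
position: [0.5787, -0.056, 0.0662]
force: [2.5, -5.1, 3.6]
width: 0.289
gripper_force: 30.0
wrist -100 18 [91.2 93.6 95.2]
wrist -90 1453 [87.3 95.  98.5]
wrist -80 582 [85.8 89.  91.9]
wrist -70 440 [86.6 88.9 90.1]
wrist -60 1082 [ 85.2  90.1 103.4]
wrist -50 1537 [87.3 88.6 96.7]
wrist -40 1482 [87.3 88.3 89.3]
wrist -30 1564 [87.1 88.2 89.3]
wrist -20 1653 [87.  88.1 89.1]
wrist -10 1816 [87.1 88.3 93.4]
wrist 0 1767 [86.9 88.1 93.5]
wrist 10 108 [86.7 87.6 88.8]
scene -110 25 [81.6 90.4 97.5]
scene 0 9 [88.5 91.7 96.8]
scene 10 15 [87.4 88.6 90.5]
scene 20 15 [87.5 89.1 90.8]
scene 30 24 [86.8 89.8 93.7]
scene 40 12 [90.2 92.4 93.6]
```

```bash
python3 -m creep '[[-0.05,0,0.05,0,0.2],[0,0,0,0,0.2],[0,0,0,0,0.2]]' | egrep "pos|force"; python3 -m creep '[[0,0,0.05,0,0.2],[0,0,0,0,0.2],[0,0,0,0,0.2]]' | egrep "pos|force"
```

```text
position: [0.5786, -0.0561, 0.0639]
force: [3.7, -0.2, 4.0]
gripper_force: 30.0
position: [0.5785, -0.0561, 0.0618]
force: [4.9, 0.7, 4.4]
gripper_force: 30.0
```

```bash
python3 -m creep '[[0,0,-0.03,0,0.2],[0,0,0,0,0.6],[0,0,0,0,0.6],[0,0,0,0,0.6],[0,0,-0.5,0,0.6],[0,0,-1,0,0.6],[0,0,-1,0,0.6],[0,0,-0.5,0,0.6],[0,0,0,0,0.6]]' | egrep "pos|force|clock"
python3 - <<'E'
from h import *
e=np.array([.99983,-.01838]);n=np.array([.01838,.99983]);o=np.array([.5419,.03894])
im=save("wrist","w8");P=cloud(im)
X=(P[...,:2]-o)@e*1000;Y=(P[...,:2]-o)@n*1000;Z=P[...,2]*1000
for a in range(-120,60,10):
    q=(abs(X-40)<9)&(Y>a)&(Y<a+10)&(Z>70)&(Z<125)
    if q.sum()>5: print(a,q.sum(),np.percentile(Z[q],[5,50,95]).round(1))
q=(abs(X-40)<9)&(Y>-40)&(Y<15)&(Z>80)&(Z<95);print(np.polyfit(Y[q],Z[q],1))
hs=cv2.cvtColor(im["pixels"],cv2.COLOR_BGR2HSV);m=(hs[...,0]<13)&(hs[...,1]>140)&(abs(Y)<40);print("stem X",np.percentile(X[m],[1,99]),m.sum())
E
```

```text
clock: 29.08
position: [0.5779, -0.0566, 0.1836]
force: [0.1, -0.3, -0.1]
gripper_force: 0.0
-110 73 [91.3 95.4 97.4]
-100 281 [ 95.4  98.8 100.4]
-90 381 [90.5 96.6 99.8]
-80 173 [87.1 89.4 91.3]
-70 147 [87.1 89.1 90.7]
-60 241 [ 86.9  89.9 103.2]
-50 366 [87.4 88.8 95.2]
-40 364 [87.4 88.6 89.7]
-30 361 [87.3 88.3 89.6]
-20 390 [87.  88.2 89.5]
-10 407 [87.1 88.4 93.6]
0 394 [87.  88.3 93.7]
10 414 [86.9 88.  89.3]
20 425 [86.8 87.9 89. ]
30 307 [86.6 87.8 89.2]
[8.89388489e-03 8.87707691e+01]
stem X [-101.77751546   74.19661235] 11473
```

View pics/w8.png

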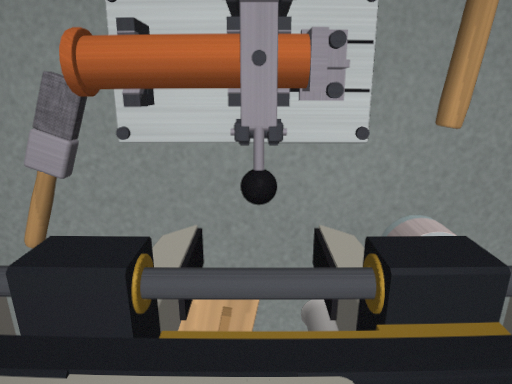

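Strap slope is about 0.011 rad, so the catch has it. The stem's end meets the stop at about (311,60). I'll check that gap once more before handing in.

Run:
```python
from h import *
e=np.array([.99983,-.01838]);n=np.array([.01838,.99983]);o=np.array([.5419,.03894])
d=np.load("pics/w8.npz");P=d["P"];X=(P[...,:2]-o)@e*1000;Z=P[...,2]*1000
for v in(55,62,70):
    print([(u,X[v,u].round(1).item(),Z[v,u].round().item(),d["px"][v,u].tolist()) for u in range(303,320)])
```

```text
[(303, 70.8, 77.0, [52, 92, 177]), (304, 71.4, 77.0, [50, 93, 176]), (305, 72.3, 76.0, [48, 95, 178]), (306, 73.0, 76.0, [48, 93, 177]), (307, 73.7, 76.0, [49, 94, 179]), (308, 74.5, 76.0, [49, 94, 177]), (309, 75.0, 77.0, [47, 92, 175]), (310, 75.8, 76.0, [66, 89, 146]), (311, 76.2, 79.0, [125, 118, 122]), (312, 76.9, 79.0, [142, 134, 137]), (313, 77.7, 78.0, [141, 133, 137]), (314, 78.4, 78.0, [140, 131, 136]), (315, 78.9, 80.0, [139, 132, 137]), (316, 79.8, 79.0, [139, 132, 136]), (317, 80.5, 79.0, [140, 131, 136]), (318, 81.3, 78.0, [139, 132, 137]), (319, 82.1, 77.0, [141, 133, 139])]
[(303, 71.0, 76.0, [43, 82, 158]), (304, 71.7, 76.0, [39, 81, 157]), (305, 72.3, 77.0, [43, 83, 159]), (306, 73.0, 77.0, [46, 86, 160]), (307, 73.8, 77.0, [40, 81, 157]), (308, 74.5, 76.0, [44, 83, 159]), (309, 75.3, 76.0, [44, 82, 156]), (310, 76.0, 77.0, [71, 82, 116]), (311, 76.2, 80.0, [146, 135, 141]), (312, 77.0, 79.0, [144, 133, 140]), (313, 77.6, 80.0, [144, 135, 141]), (314, 78.3, 80.0, [146, 137, 141]), (315, 79.3, 78.0, [145, 135, 140]), (316, 79.9, 79.0, [145, 136, 140]), (317, 80.6, 79.0, [145, 137, 141]), (318, 81.3, 79.0, [146, 136, 140]), (319, 82.2, 78.0, [144, 135, 140])]
[(303, 71.3, 75.0, [39, 74, 142]), (304, 71.9, 76.0, [39, 73, 141]), (305, 72.7, 75.0, [36, 73, 140]), (306, 73.5, 74.0, [39, 74, 141]), (307, 74.2, 75.0, [40, 75, 142]), (308, 74.7, 77.0, [41, 76, 143]), (309, 75.7, 75.0, [47, 75, 133]), (310, 75.8, 79.0, [98, 92, 95]), (311, 76.6, 79.0, [141, 132, 137]), (312, 77.3, 79.0, [141, 131, 137]), (313, 78.0, 79.0, [140, 133, 137]), (314, 78.8, 78.0, [140, 130, 136]), (315, 79.4, 79.0, [140, 132, 135]), (316, 80.2, 79.0, [141, 132, 136]), (317, 80.9, 79.0, [141, 132, 136]), (318, 81.7, 78.0, [140, 131, 137]), (319, 82.5, 78.0, [140, 131, 136])]
```

The gap is closed to within about a pixel (0.7 mm), so I'm handing in.

```bash
python3 -c "
from cell import sign_off
print(sign_off())"
```

```text
the job is handed in; nothing more can be done
None
```

I handed the job in, but `sign_off` gave no verdict: the stem lies in both Vs with its plain end on the stop (gap under about 1 mm), the strap is caught shut at about 0.01 rad, and the arm is clear; I did not measure the pad force.

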